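Zero the intensity, then select the treatment mode

TASK

The treatment console on the table was left switched to a strong mode with its intensity turned up. First slide the intensity fader all the way down to zero (towards the console's front edge), and only then turn the mode selector to the blue mark so that it clicks into place there. Let go of both, and do not disturb the things lying in and round the console.

Things in the scene. Friction and masses are not known exactly. Their poses are not given: they have to be found in the camera images.
- console: White desktop console, fixed, 196 mm deep (x), 284 mm wide (y); origin at the middle of its underside; x from its front edge to its back, y to its left, z up. It is turned up to 0.3 rad about the vertical. Grey front panel 40 mm high at the front edge (x = -100 mm), 67 mm at x = +54 mm; behind it a level trough (floor 50 mm, walls 66 mm high) with two loose rods.
- panel: The sloping grey front panel; origin at its middle; x up the slope to the back (10 degrees), y to the left, z out of it. Six 12 mm dots stand 49 mm from the selector's axis, 36 degrees apart, clockwise: dark grey (to the left, +y), blue, green, yellow, orange, red (to the right, -y).
- selector (a joint): Mode selector's angle, rad, growing clockwise from above: 0 at the dark grey dot, blue 0.628, green 1.257, yellow 1.885, orange 2.513, red 3.142; stops just beyond the ends. A sprung ball clicks it into the nearest of these; about 0.09 N m turns it out of one. Starts at yellow, orange or red.
- selector_grip (a point): On the selector's axis (= panel's z), 19 mm above the panel, in the middle of its black bar grip: 14 mm thick, 51 mm long, top 30 mm above the panel, sides parallel over 11 mm either side of the axis; skirt below 62 mm across, 8 mm high. Turns with the selector: x across the bar (close the fingers this way), y along it to the nose, z out of the panel.
- selector_nose (a point): Top of the selector's tapered nose with the white line, 26 mm from its axis, 30 mm above the panel; the nose points at the selected dot.
- blue_mark (a point): Middle of the blue dot on the panel, second of the six from the left; axes as the panel's.
- fader (a joint): Intensity fader's position, m: 0 at the near (front) end of its slot, zero intensity, a firm stop; grows up the slope to 0.060. Starts 0.030 to 0.060. Slides with about 1.5 N of friction and stays where left.
- fader_cap (a point): Middle of the top of the fader's black cap, 20 mm above the panel. The cap is 15 mm along the slot (x), 32 mm wide (y), 16 mm high with 4 mm of air below; 138 mm to the right of the selector. Axes as the panel's: x up the slope along the slot.
- rod_electrode_1: Chromed rod electrode, 117 mm long, 20 mm thick, lying loose in the left half of the trough along the console's y; origin at the middle of its underside.
- rod_electrode_2: The same, in the right half of the trough.
- mask_bowl: Mauve mask bowl, 113 mm across, 48 mm high, standing loose to the right of the console; origin under its middle.
- cream_pot: White and grey cream pot, 63 mm across, 45 mm high, standing loose to the left of the console; origin under its middle.

How it is judged:
By the outcome, as a careful person would: the job done as asked, in the order asked, and still so for the second after the job is handed in, with the robot touching nothing.
It also fails if it takes over 53 s, if anything falls off the work surface, if the arm or the gripper's body presses on something with over 40 N, if the wrist force passes 120 N, or if a joint passes its speed limit or range.

ROBOT

A 6-joint arm with a two-finger parallel gripper is mounted at the origin on a cart in front of the work surface, level with it; the furniture and walls round the work are solid. World frame = base frame: x ahead of the robot, y to its left, z up, the work surface at z = 0. Lengths are in m, angles in rad, forces in N, time in s.
With the tool pointing down it reaches from about 0.375 to 0.975 m from the base axis. Payload 3.8 kg.
Tool frame: the origin (TCP) lies midway between the tips of the shut fingers; the grasp point (between the pads) lies 19 mm behind it; z points along the fingers, y is the line along which they close (so a half turn about z gives the same grasp; the last joint's range is limited). The gripper opens to 88 mm and grips with 3 to 60 N. Pads are 18 mm wide; open, the fingers measure 123 mm over their backs; the gripper's body (75 mm by 187 mm) begins 45 mm behind the grasp point.
Start: joints at [-1.343, 0.264, 1.604, -0, 1.274, -0.037], TCP at [0.177, -0.651, 0.239] pointing down, gripper open.
Joint ranges: [-2.63, 2.63], [-0.94, 2.18], [0.31, 2.57], [-1.31, 4.45], [0, 2.66], [-2.55, 2.55]. Speed limits (rad/s): [2.57, 2.57, 3.14, 3.14, 3.14, 3.14].

INTERFACE

Orientations are given as a 3x3 rotation matrix whose columns are the frame's x, y, z axes.
In Python, from station import r, snapshot, close_job, sense gives the robot as it stands (r), with the cameras as plain functions, the job as plain functions and the readings as plain functions.
- The arm moves only by the shell command python3 drive.py FILE [OPENING] [FORCE], which reads ROWS from the file FILE. ROWS is a JSON list of rows, 1 to 20 of them, each an object with the fields x, y, z (the shift in fractions of the full range, 1 being 0.3 m), wx, wy, wz (a rotation vector in parts of the range, where 1.0 means pi rad); a field left out counts as zero; each row shifts and turns the commanded pose from where the row before left it, along the tool's axes as they then stand; what a row does not reach is not made up. A row lasts 1/10 s, in which the tool goes at most 0.05 m and 0.15 rad, less where a joint would pass 70% of its speed; a pose out of reach is approached as far as the arm can. OPENING is the finger opening in m, set as the command begins (- or left out keeps the last). The fingers move at their own pace and stop on an object; FORCE is the grip in N (left out, the last holds). Time passes only in rows, so rows that do not move let the fingers close. It prints the time, the measured TCP pose, the force, the opening and the grip force at its end. No shift or turn number may pass 1 either way. Input that does not fit is refused with a message, and nothing moves.
- sense(): the state, without advancing time (a new reading comes with each control period).
- snapshot(name): name is "scene" or "side" or "wrist"; returns a dict with "image" (384x512x3 uint8, red, green, blue), "mtx" (3x3 intrinsics, pixels), "k1" (the pictures are not rectified: a ray, as slopes to the right and down, at radius r is drawn at 1 + k1 r^2 times it, then the intrinsics apply), "R" (3x3) and "t" (3): a world point X has camera coordinates R X + t; the wrist camera has in their place "mount" (4x4, takes a point from camera to tool coordinates, whose origin is the TCP and whose axes are the flange's). Camera axes: x right, y down, z forward; pixel columns grow to the right and rows downward; lengths in m; the calibration is good to about 2 mm. A picture is of the moment at which its call begins: read the wrist's pose just before it. There is no depth.
- close_job(): hands the job in; it is judged then, once.
The state is a dict: "time_s": time; "qpos": joint angles; "joint_velocities": joint speeds; "tau": joint torques, N m; "eef_pos": TCP position; "tcp_rot": TCP orientation; "ft_force": force on the tool from outside, world axes, zero at the start; "wrist_torque": the same for the moment, N m; "opening": finger opening in m; "finger_force": force on a finger pad.
Only numpy, scipy, OpenCV 4.12 (cv2) and the standard library are available. Lean on these libraries where they do the work, as an engineer would, in place of code of your own. Each camera call takes 0.05 s, during which the arm holds its last target. There are 200 camera calls.

## Working session

There is one attempt and no reset: what is moved stays moved. The work goes in short steps, Python scripts to look and compute and a shell command to move; the robot and the scene stay as the last step left them, time stands still between calls to the robot, and variables do not carry over. Pictures are saved under pics/ and viewed, at most 10 in all, crops included, and the job is handed in when it is done.

```bash
ls; mkdir -p pics; python3 - <<'E'
from station import r, snapshot, close_job, sense
import cv2
s=sense();print(s)
for n in("scene","side"):
    d=snapshot(n);cv2.imwrite(f"pics/{n}0.png",cv2.resize(d["image"][:,:,::-1],(800,600),interpolation=cv2.INTER_CUBIC));print({k:v for k,v in d.items() if k!="image"})
E
```

```text
drive.py
pics
station.py
{'time_s': 0.0, 'qpos': array([-1.34290271e+00,  2.64698463e-01,  1.60534238e+00,  3.78147957e-06,
        1.27372380e+00, -3.68848325e-02]), 'joint_velocities': array([ 8.89542970e-05,  1.23663045e-03, -1.14254921e-04,  8.14501149e-04,
       -1.80171660e-03, -5.21765485e-04]), 'tau': array([-3.73273302e-03, -5.02111423e+01, -3.56874990e+01,  7.29089929e-02,
        2.95326754e-02, -1.67677149e-04]), 'eef_pos': array([ 0.1764942 , -0.65078632,  0.23744195]), 'tcp_rot': array([[ 9.65150815e-01,  2.61693840e-01, -4.87187257e-04],
       [ 2.61694280e-01, -9.65148498e-01,  2.11665053e-03],
       [ 8.37063556e-05, -2.17038110e-03, -9.99997641e-01]]), 'ft_force': array([-0.5252679 ,  0.17193127,  0.01297238]), 'wrist_torque': array([-0.00114269,  0.03290159, -0.01511884]), 'finger_force': 0.0, 'opening': 0.08790119130532453}
{'mtx': array([[446.99954848,   0.        , 250.46859117],
       [  0.        , 446.99954848, 188.48761339],
       [  0.        ,   0.        ,   1.        ]]), 'k1': 0.060121475811009, 'R': array([[-0.86258684, -0.50568498,  0.01505446],
       [-0.33247043,  0.54418974, -0.77027329],
       [ 0.38132315, -0.66943277, -0.63753621]]), 't': array([0.46615337, 0.26056685, 1.07807956])}
{'mtx': array([[415.82998873,   0.        , 254.98681421],
       [  0.        , 415.82998873, 181.9738319 ],
       [  0.        ,   0.        ,   1.        ]]), 'k1': -0.11169833361741109, 'R': array([[-0.98951005, -0.14379393, -0.0138985 ],
       [-0.04847606,  0.4211269 , -0.90570537],
       [ 0.13608797, -0.89553082, -0.42367986]]), 't': array([0.52860939, 0.10134711, 1.29558779])}
```

View pics/scene0.png

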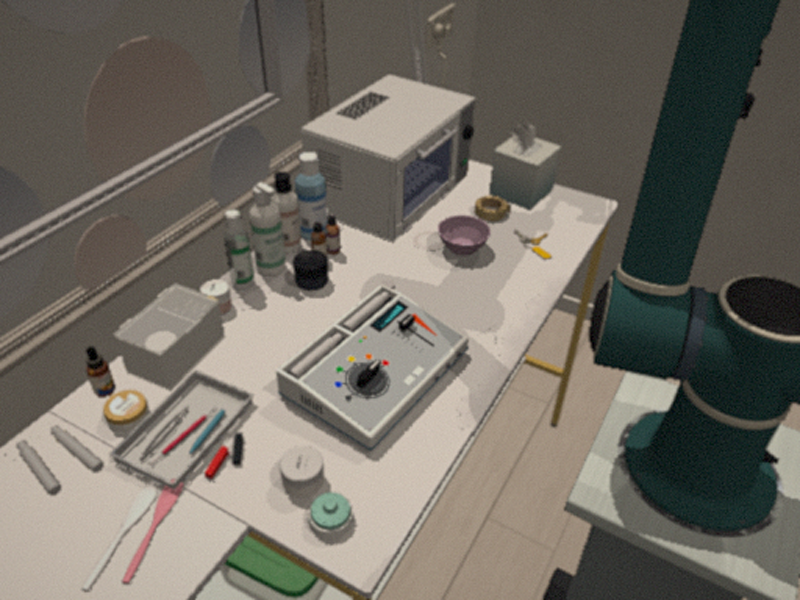

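View pics/side0.png

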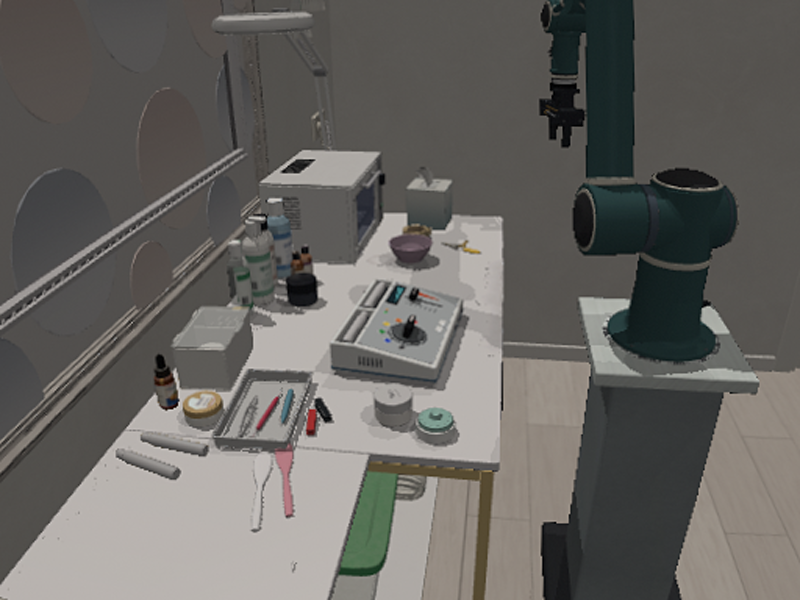

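View crops.

The scene view shows the console around (370,360), with the selector at (372,375) and the fader cap at (405,322). The side view has the selector at (409,328). I'll enlarge both.

```bash
python3 - <<'E'
from station import r, snapshot, close_job, sense
import cv2
a=snapshot("scene")["image"][178:290,172:308,::-1]
b=snapshot("side")["image"][170:250,208:304,::-1]
cv2.imwrite("pics/a1.png",cv2.resize(a,None,fx=5,fy=5,interpolation=cv2.INTER_CUBIC))
cv2.imwrite("pics/b1.png",cv2.resize(b,None,fx=7,fy=7,interpolation=cv2.INTER_CUBIC))
E
```

```text
(no output)
```

View pics/a1.png

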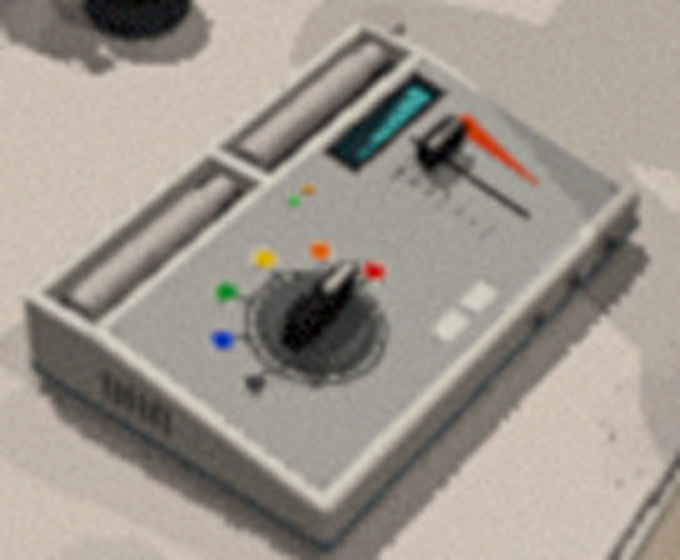

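View pics/b1.png

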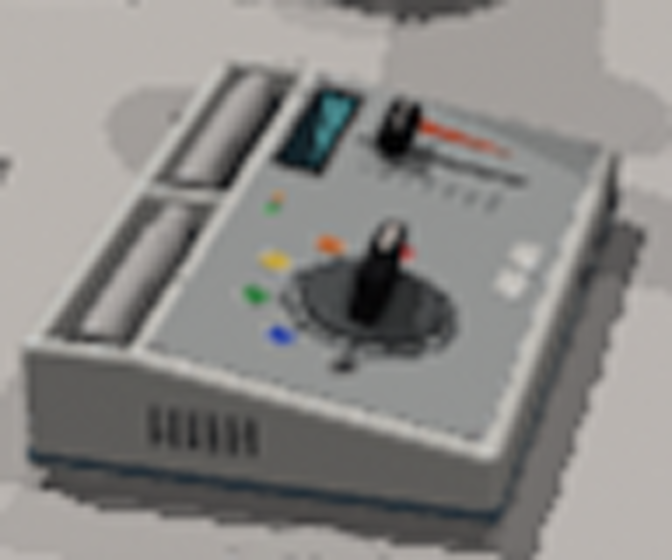

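Scene crop: dots are dark (255,384), blue (223,341), green (227,292), yellow (265,260), orange (320,251) and red (374,272). The nose tip near (350,268) points at red, and the cap top is near (445,130). Side crop: dark (344,365), blue (281,336), green (256,295), yellow (276,262), orange (330,245), red (405,253), cap top ~(403,108).

```bash
cat > h.py <<'E'
import numpy as np
from scipy.optimize import least_squares
from scipy.spatial.transform import Rotation as Ro
def proj(d,X,pose=None):
    X=np.atleast_2d(X)
    if pose is None: c=X@d["R"].T+d["t"]
    else:
        T=np.eye(4);T[:3,:3]=pose["tcp_rot"];T[:3,3]=pose["eef_pos"]
        M=np.linalg.inv(T@d["mount"]);c=X@M[:3,:3].T+M[:3,3]
    s=c[:,:2]/c[:,2:];s=s*(1+d["k1"]*(s**2).sum(1,keepdims=True))
    return s@d["mtx"][:2,:2].T+d["mtx"][:2,2]
def frames(p):   # p: console x,y,yaw, selector sx,sy on panel
    C=Ro.from_euler("z",p[2]).as_matrix();o=np.array([p[0],p[1],0])
    P=C@Ro.from_euler("y",-10,degrees=True).as_matrix()
    po=o+C@[-.023,0,.0535]
    return C,o,P,po
def panel(p,X):
    C,o,P,po=frames(p);return po+np.atleast_2d(X)@P.T
def dots(p):
    a=np.arange(6)*np.pi/5   # clockwise from +y ; passes via +x
    return panel(p,np.c_[p[3]+.049*np.sin(a),p[4]+.049*np.cos(a),0*a])
def corners(p):
    C,o,P,po=frames(p)
    return o+np.array([[-.098,.142,.040],[-.098,-.142,.040],[.098,.142,.066],[.098,-.142,.066]])@C.T
E
cat > fit.py <<'E'
from station import r, snapshot, close_job, sense
from h import *
A=np.array([[255,384],[223,341],[227,292],[265,260],[320,251],[374,272],[322,503],[632,195],[32,303],[368,28]])
B=np.array([[344,365],[281,336],[256,295],[276,262],[330,245],[405,253],[497,455],[612,148],[28,345],[230,68]])
A=(A+.5)/5-.5+[172,178];B=(B+.5)/7-.5+[208,170]
da,db=snapshot("scene"),snapshot("side")
w=np.r_[np.ones(6),.4*np.ones(4)][:,None]
def f(p):
    X=np.r_[dots(p),corners(p)]
    return np.r_[(proj(da,X)-A)*w,(proj(db,X)-B)*w].ravel()
q=least_squares(f,[.5,0,0,0,.03]);p=q.x
print(p.round(4));print(f(p).reshape(-1,2).round(1).tolist())
ca=(np.array([445,130])+.5)/5-.5+[172,178];cb=(np.array([403,108])+.5)/7-.5+[208,170]
g=lambda z:np.r_[proj(da,panel(p,[z[0],p[4]-.138,.02]))[0]-ca,proj(db,panel(p,[z[0],p[4]-.138,.02]))[0]-cb]
z=least_squares(g,[.03]);print("cap x on panel",z.x,g(z.x),panel(p,[z.x[0],p[4]-.138,.02]))
print("grip",panel(p,[p[3],p[4],.019]))
np.save("p.npy",np.r_[p,z.x])
E
python3 fit.py
```

```text
[ 0.5142  0.0917 -0.109  -0.0017  0.0581]
[[0.6, 0.0], [0.5, -0.2], [0.6, 0.1], [0.5, -0.2], [0.7, 0.0], [0.8, -0.1], [0.8, 1.3], [1.4, -0.3], [-0.6, -0.4], [-0.2, -0.8], [-0.7, 0.8], [-0.6, 0.6], [-0.6, 0.7], [-0.7, 0.5], [-0.5, 0.7], [-1.3, 0.6], [0.3, 0.7], [0.6, 0.1], [-0.6, 0.3], [-0.5, -0.4]]
cap x on panel [0.02250292] [ 0.41297054  0.19069825 -0.76964961  0.93591163] [[0.50117416 0.01271954 0.07710375]]
grip [[0.49269665 0.15247085 0.07192201]]
```

```bash
cat > go.py <<'E'
# usage: go.py sel|fad dx dy h : delta to panel point offset from selector axis / fader cap; rotation first then translation also shown
import sys
from station import r, snapshot, close_job, sense
from h import *
def delta(X,R,s):
    Rt=s["tcp_rot"];return Rt.T@(X-s["eef_pos"]),Ro.from_matrix(Rt.T@R).as_rotvec(),R.T@(X-s["eef_pos"])
if __name__=="__main__":
    q=np.load("p.npy");p=q[:5]
    b=[p[3],p[4],0] if sys.argv[1]=="sel" else [q[5],p[4]-.138,0]
    X=panel(p,np.array(b)+[float(v) for v in sys.argv[2:5]])[0]
    P=frames(p)[2];R=np.c_[P[:,1],P[:,0],-P[:,2]]
    s=sense();a,w,c=delta(X,R,s)
    print("target",X.round(4),"t",s["time_s"]);print("now-frame",a.round(4),"rot",w.round(4),"after-rot frame",c.round(4))
E
python3 go.py fad 0 0 .12; python3 -c "
from station import r, snapshot, close_job, sense;d=snapshot('wrist');print(d['mount'].round(3),d['mtx'])"
```

```text
target [0.4839 0.0146 0.1756] t 0.3
now-frame [ 0.4709 -0.5622  0.0631] rot [-0.1538  0.104  -1.1938] after-rot frame [0.6953 0.2186 0.1022]
[[ 0.    -0.965 -0.261  0.066]
 [ 1.    -0.     0.001  0.001]
 [-0.001 -0.261  0.965 -0.146]
 [ 0.     0.     0.     1.   ]] [[319.82928492   0.         250.40308439]
 [  0.         319.82928492 189.39282093]
 [  0.           0.           1.        ]]
```

The manual's scale: shifts go in shares of 0.3 m and turns go in shares of pi rad. Converting my numbers, -0.0312 m / 0.3 = -0.104, 0.0262 m / 0.3 = 0.0873.

```bash
echo '[{"x":0.0873, "y":-0.104}, {"x":0.0873, "y":-0.104}, {"x":0.0873, "y":-0.104}, {"x":0.0873, "y":-0.104}, {"x":0.0873, "y":-0.104}, {"x":0.0873, "y":-0.104}, {"x":0.0873, "y":-0.104}, {"x":0.0873, "y":-0.104}, {"x":0.0873, "y":-0.104}, {"x":0.0873, "y":-0.104}, {"x":0.0873, "y":-0.104}, {"x":0.0873, "y":-0.104}, {"x":0.0873, "y":-0.104}, {"x":0.0873, "y":-0.104}, {"x":0.0873, "y":-0.104}, {"x":0.0873, "y":-0.104}, {"x":0.0873, "y":-0.104}, {"x":0.0873, "y":-0.104}]' > next.json && python3 drive.py next.json .04 8
echo '[{"wx":-0.0054, "wy":0.0037, "wz":-0.0422}, {"wx":-0.0054, "wy":0.0037, "wz":-0.0422}, {"wx":-0.0054, "wy":0.0037, "wz":-0.0422}, {"wx":-0.0054, "wy":0.0037, "wz":-0.0422}, {"wx":-0.0054, "wy":0.0037, "wz":-0.0422}, {"wx":-0.0054, "wy":0.0037, "wz":-0.0422}, {"wx":-0.0054, "wy":0.0037, "wz":-0.0422}, {"wx":-0.0054, "wy":0.0037, "wz":-0.0422}, {"wx":-0.0054, "wy":0.0037, "wz":-0.0422}, {}, {}]' > next.json && python3 drive.py next.json
python3 go.py fad 0 0 .12
cat > pic.py <<'E'
import sys,cv2
from station import r, snapshot, close_job, sense
from h import *
q=np.load("p.npy");p=q[:5]
s=sense();d=snapshot("wrist")
cv2.imwrite("pics/%s.png"%sys.argv[1],cv2.resize(d["image"][:,:,::-1],(768,576),interpolation=cv2.INTER_CUBIC))
np.savez("%s.npz"%sys.argv[1],R=s["tcp_rot"],t=s["eef_pos"],img=d["image"])
print("pred (x1.5) dots",(proj(d,dots(p),s)*1.5).round().tolist(),"cap",(proj(d,panel(p,[q[5],p[4]-.138,.02]),s)*1.5).round(),s["qpos"].round(2))
E
python3 pic.py w1
```

```text
time_s: 2.15
eef_pos: [0.4853, 0.0157, 0.239]
tcp_rot: [[0.965, 0.262, 0.001], [0.262, -0.965, -0.0], [0.001, 0.0, -1.0]]
ft_force: [1.9, -1.0, -0.0]
opening: 0.0398
finger_force: 0.0
time_s: 3.25
eef_pos: [0.4847, 0.0139, 0.2389]
tcp_rot: [[0.113, 0.978, 0.173], [0.994, -0.111, -0.02], [0.0, 0.174, -0.985]]
ft_force: [-0.5, 0.7, 1.0]
opening: 0.04
finger_force: 0.0
target [0.4839 0.0146 0.1756] t 3.25
now-frame [ 0.0006 -0.0119  0.0622] rot [ 0.0006  0.0006 -0.0037] after-rot frame [ 0.0006 -0.0119  0.0622]
pred (x1.5) dots [[316.0, -47.0], [363.0, -31.0], [391.0, 11.0], [391.0, 61.0], [364.0, 101.0], [320.0, 117.0]] cap [[357. 256.]] [-0.01 -0.22  2.11 -0.02  1.08  0.11]
```

View pics/w1.png

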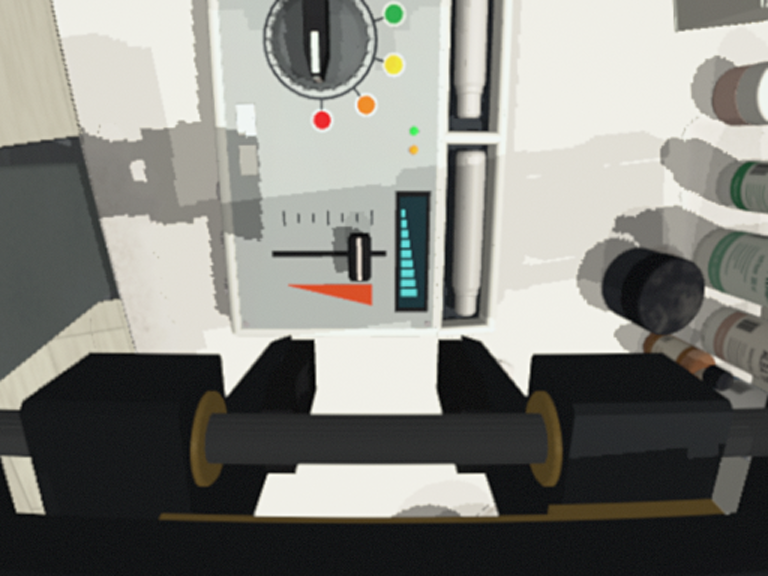

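Measured in the wrist view: red (322,120), orange (366,105), yellow (393,65), cap (358,257). All are within about 2 mm of the prediction, and the nose is at red. I'll descend over the cap.

Converted, 0.04 m / 0.3 = 0.1333, -0.012 m / 0.3 = -0.04, -0.0037 rad / 3.1416 = -0.0012.

```bash
echo '[{"x":0.002, "y":-0.04, "wz":-0.0012}, {"z":0.1333}, {"z":0.1333}, {"z":0.1333}, {"z":0.1}, {"z":0.0333}, {"z":0.0167}, {"z":0.0167}, {}, {}]' > next.json && python3 drive.py next.json .04 8; python3 go.py fad 0 0 .007
```

```text
time_s: 4.3
eef_pos: [0.5036, 0.0126, 0.0707]
tcp_rot: [[0.106, 0.979, 0.176], [0.994, -0.104, -0.019], [-0.001, 0.177, -0.984]]
ft_force: [-0.8, 0.6, -0.1]
opening: 0.0403
finger_force: 0.0
target [0.5034 0.0125 0.0643] t 4.3
now-frame [-0.0001 -0.0013  0.0063] rot [0.003  0.0002 0.0032] after-rot frame [-0.0001 -0.0013  0.0063]
```

Converted, 0.003 m / 0.3 = 0.01, -0.0013 m / 0.3 = -0.0043.

```bash
echo '[{"y":-0.0043, "z":0.01}, {"z":0.01}, {}]' > next.json && python3 drive.py next.json .04 8; echo '[{}, {}, {}, {}, {}, {}]' > next.json && python3 drive.py next.json 0 8; python3 go.py fad 0 0 .007
```

```text
time_s: 4.6
eef_pos: [0.5021, 0.0126, 0.0629]
tcp_rot: [[0.106, 0.979, 0.173], [0.994, -0.104, -0.019], [-0.001, 0.174, -0.985]]
ft_force: [-0.1, -0.5, -0.2]
opening: 0.04
finger_force: 0.0
time_s: 5.2
eef_pos: [0.5027, 0.0125, 0.0633]
tcp_rot: [[0.106, 0.979, 0.174], [0.994, -0.104, -0.019], [-0.001, 0.175, -0.985]]
ft_force: [1.5, 0.4, -0.8]
opening: 0.0148
finger_force: 8.0
target [0.5034 0.0125 0.0643] t 5.2
now-frame [ 0.      0.0009 -0.0009] rot [0.0013 0.0004 0.0033] after-rot frame [ 0.      0.0009 -0.0009]
```

Gripped: the opening reads 15 mm. Now drag towards the front.

Converted, -0.006 m / 0.3 = -0.02.

```bash
echo '[{"y":-0.02}, {"y":-0.02}, {"y":-0.02}, {"y":-0.02}, {"y":-0.02}, {}, {}]' > next.json && python3 drive.py next.json - 12; python3 go.py fad 0 0 .007
```

```text
time_s: 5.9
eef_pos: [0.4721, 0.0159, 0.0578]
tcp_rot: [[0.106, 0.979, 0.172], [0.994, -0.104, -0.019], [-0.001, 0.173, -0.985]]
ft_force: [-2.6, 1.7, 3.6]
opening: 0.015
finger_force: 12.0
target [0.5034 0.0125 0.0643] t 5.9
now-frame [-0.0001  0.0322 -0.001 ] rot [-0.0009  0.0004  0.0033] after-rot frame [ 0.      0.0322 -0.001 ]
```

Converted, -0.004 m / 0.3 = -0.0133, -0.003 m / 0.3 = -0.01.

```bash
echo '[{"y":-0.0133}, {"y":-0.01}, {"y":-0.01}, {}, {}]' > next.json && python3 drive.py next.json; python3 go.py fad 0 0 .007
```

```text
time_s: 6.4
eef_pos: [0.4629, 0.0169, 0.0562]
tcp_rot: [[0.106, 0.979, 0.173], [0.994, -0.104, -0.019], [-0.001, 0.174, -0.985]]
ft_force: [-1.3, 1.8, 3.4]
opening: 0.0151
finger_force: 12.0
target [0.5034 0.0125 0.0643] t 6.4
now-frame [-0.0001  0.0415 -0.0009] rot [0.     0.0003 0.0033] after-rot frame [ 0.      0.0415 -0.0009]
```

Converted, -0.002 m / 0.3 = -0.0067.

```bash
echo '[{"y":-0.0067}, {"y":-0.0067}, {}, {}]' > next.json && python3 drive.py next.json | egrep 'eef|ft'; echo '[{"y":-0.0067}, {"y":-0.0067}, {}, {}]' > next.json && python3 drive.py next.json| egrep 'eef|ft';python3 go.py fad 0 0 .007
```

```text
eef_pos: [0.4593, 0.0173, 0.0555]
ft_force: [0.8, 2.9, 2.9]
eef_pos: [0.4552, 0.0177, 0.0548]
ft_force: [-0.5, 3.3, 4.3]
target [0.5034 0.0125 0.0643] t 7.2
now-frame [-0.0001  0.0494 -0.0009] rot [0.0003 0.0003 0.0033] after-rot frame [ 0.0001  0.0494 -0.001 ]
```

Converted, -0.002 m / 0.3 = -0.0067.

```bash
for i in 1; do echo '[{"y":-0.0067}, {"y":-0.0067}, {}, {}]' > next.json && python3 drive.py next.json| egrep 'eef|ft'; done; echo '[{"y":-0.0067}, {"y":-0.0067}, {}, {}]' > next.json && python3 drive.py next.json| egrep 'eef|ft';python3 pic.py w2
```

```text
eef_pos: [0.4536, 0.0179, 0.0546]
ft_force: [9.2, 2.8, -5.4]
eef_pos: [0.4534, 0.0178, 0.0551]
ft_force: [20.7, 0.4, -15.3]
pred (x1.5) dots [[476.0, -284.0], [576.0, -243.0], [634.0, -150.0], [627.0, -40.0], [563.0, 45.0], [467.0, 75.0]] cap [[543. 376.]] [-0.   -0.07  2.36 -0.03  0.67  0.13]
```

View pics/w2.png

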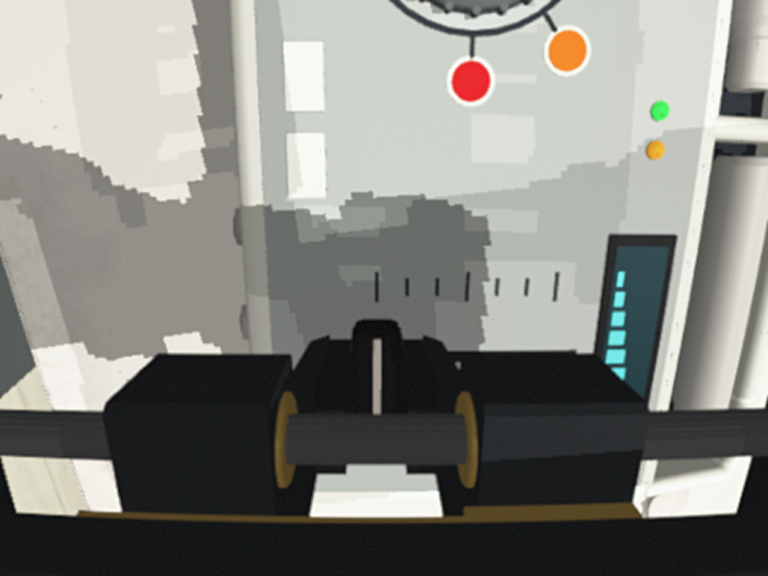

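The cap line (377) sits at the last tick, and the wrist force rose to 20 N, so the fader is at its stop. Release, lift and move to the selector.

Converted, -0.04 m / 0.3 = -0.1333, -0.03 m / 0.3 = -0.1.

```bash
echo '[{}, {}, {}, {}]' > next.json && python3 drive.py next.json .04; echo '[{"z":-0.0333}, {"z":-0.1}, {"z":-0.1333}, {}, {}]' > next.json && python3 drive.py next.json; python3 go.py sel 0 0 .07
```

```text
time_s: 8.45
eef_pos: [0.4461, 0.0182, 0.0524]
tcp_rot: [[0.105, 0.98, 0.171], [0.994, -0.104, -0.02], [-0.002, 0.172, -0.985]]
ft_force: [-0.1, 1.0, -0.3]
opening: 0.0397
finger_force: 0.0
time_s: 8.95
eef_pos: [0.4344, 0.02, 0.1337]
tcp_rot: [[0.105, 0.979, 0.176], [0.994, -0.104, -0.019], [-0.001, 0.178, -0.984]]
ft_force: [-0.5, 0.1, -0.6]
opening: 0.04
finger_force: 0.0
target [0.4839 0.1534 0.1221] t 8.95
now-frame [0.138  0.0325 0.0175] rot [0.004  0.0002 0.0034] after-rot frame [0.1381 0.0321 0.0174]
```

Converted, 0.046 m / 0.3 = 0.1533, 0.011 m / 0.3 = 0.0367, 0.0034 rad / 3.1416 = 0.0011.

```bash
echo '[{"x":0.1533, "y":0.0367, "wz":0.0011}, {"x":0.1533, "y":0.0367}, {"x":0.1533, "y":0.0333, "wx":0.001}, {}, {}]' > next.json && python3 drive.py next.json .044; python3 pic.py w3
```

```text
time_s: 9.45
eef_pos: [0.4785, 0.1541, 0.1357]
tcp_rot: [[0.106, 0.98, 0.166], [0.994, -0.104, -0.02], [-0.003, 0.168, -0.986]]
ft_force: [-0.1, 0.9, -0.9]
opening: 0.0439
finger_force: 0.0
pred (x1.5) dots [[383.0, 190.0], [443.0, 210.0], [478.0, 261.0], [474.0, 319.0], [437.0, 363.0], [382.0, 379.0]] cap [[425. 543.]] [ 0.31 -0.07  2.18 -0.09  0.88  0.47]
```

View pics/w3.png

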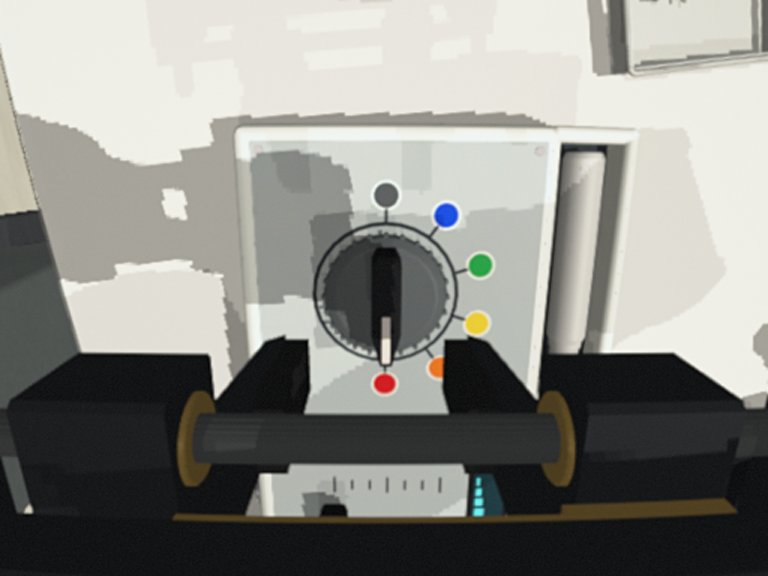

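The dots sit (+3,+4.5) px from the prediction, about +1.5 mm in x and -2.3 mm in y: dark (386,195), blue (446,215), red (385,383). The nose at (386,360) points at red and the grip is lined up. I'll apply part of that correction.

```bash
python3 go.py sel .001 -.0014 .012
```

```text
target [0.4947 0.1508 0.0652] t 9.5
now-frame [-0.0004  0.0046  0.0723] rot [-0.0062  0.0024  0.0014] after-rot frame [-0.0005  0.0042  0.0723]
```

Converted, 0.02 m / 0.3 = 0.0667, 0.014 m / 0.3 = 0.0467, -0.002 rad / 3.1416 = -0.0006.

```bash
echo '[{"x":-0.0017, "y":0.014, "wy":0.0006, "wz":0.0004}, {"z":0.0667, "wx":-0.0006}, {"z":0.0667}, {"z":0.0467}, {"z":0.02}, {"z":0.0133}, {}, {}]' > next.json && python3 drive.py next.json .044; python3 go.py sel .001 -.0014 .012
```

```text
time_s: 10.3
eef_pos: [0.4954, 0.1515, 0.076]
tcp_rot: [[0.11, 0.979, 0.173], [0.994, -0.109, -0.017], [0.002, 0.174, -0.985]]
ft_force: [1.1, -0.6, 0.1]
opening: 0.0441
finger_force: 0.0
target [0.4947 0.1508 0.0652] t 10.3
now-frame [-0.0008 -0.0024  0.0105] rot [ 0.0006 -0.0019 -0.0021] after-rot frame [-0.0007 -0.0024  0.0105]
```

Converted, 0.004 m / 0.3 = 0.0133, 0.003 m / 0.3 = 0.01, -0.002 rad / 3.1416 = -0.0006.

```bash
echo '[{"x":-0.0023, "y":-0.008, "z":0.0133, "wy":-0.0006, "wz":-0.0006}, {"z":0.01}, {"z":0.0067}, {}, {}]' > next.json && python3 drive.py next.json .044; python3 go.py sel .001 -.0014 .012; echo '[{}, {}, {}, {}, {}, {}]' > next.json && python3 drive.py next.json 0 20;  python3 go.py sel .001 -.0014 .012
```

```text
time_s: 10.8
eef_pos: [0.494, 0.1512, 0.0659]
tcp_rot: [[0.108, 0.979, 0.172], [0.994, -0.106, -0.019], [-0.001, 0.173, -0.985]]
ft_force: [-0.7, -0.6, 0.1]
opening: 0.0442
finger_force: 0.0
target [0.4947 0.1508 0.0652] t 10.8
now-frame [-0.0002  0.0006  0.0008] rot [-0.0006  0.0004  0.0007] after-rot frame [-0.0002  0.0006  0.0008]
time_s: 11.4
eef_pos: [0.4947, 0.1511, 0.0662]
tcp_rot: [[0.108, 0.979, 0.173], [0.994, -0.107, -0.019], [-0.0, 0.174, -0.985]]
ft_force: [3.6, -0.5, -1.5]
opening: 0.0129
finger_force: 20.0
target [0.4947 0.1508 0.0652] t 11.4
now-frame [-0.0002 -0.0001  0.001 ] rot [0.0008 0.0001 0.0006] after-rot frame [-0.0002 -0.0001  0.001 ]
```

Converted, 0.0005 m / 0.3 = 0.0017, -0.1 rad / 3.1416 = -0.0318.

```bash
echo '[{"y":0.0017, "wz":-0.0159}, {"wz":-0.0318}, {"wz":-0.0318}, {"wz":-0.0318}, {"wz":-0.0318}, {"wz":-0.0318}, {"wz":-0.0249}, {}, {}]' > next.json && python3 drive.py next.json - 30;  python3 go.py sel .001 -.0014 .012; python3 -c "
from station import r, snapshot, close_job, sense;s=sense();print(s['wrist_torque'],s['qpos'])"
```

```text
time_s: 12.3
eef_pos: [0.4953, 0.1512, 0.0664]
tcp_rot: [[-0.486, 0.856, 0.174], [0.868, 0.497, -0.019], [-0.102, 0.142, -0.985]]
ft_force: [5.5, -0.2, -4.0]
opening: 0.0129
finger_force: 29.9
target [0.4947 0.1508 0.0652] t 12.3
now-frame [ 0.0001 -0.0008  0.001 ] rot [1.100e-03 2.000e-04 6.271e-01] after-rot frame [-0.0004 -0.0007  0.0011]
[-0.0331257  -0.72000263  0.0274721 ] [ 0.29298288  0.05371238  2.20747446 -0.10346158  0.72110445 -0.15284478]
```

Converted, -0.1257 rad / 3.1416 = -0.04.

```bash
echo '[{"wz":-0.04}, {"wz":-0.04}, {"wz":-0.04}, {"wz":-0.04}, {"wz":-0.04}, {"wz":-0.04}, {"wz":-0.04}, {"wz":-0.04}, {"wz":-0.04}, {"wz":-0.04}, {}]' > next.json && python3 drive.py next.json | egrep 'eef|ft|op'; echo '[{"wz":-0.04}, {"wz":-0.04}, {"wz":-0.04}, {"wz":-0.04}, {"wz":-0.04}, {}, {}, {}]' > next.json && python3 drive.py next.json; python3 go.py sel .001 -.0014 .012; python3 -c "
from station import r, snapshot, close_job, sense;s=sense();print(s['wrist_torque'],s['qpos'])"
```

```text
eef_pos: [0.4958, 0.1522, 0.0664]
ft_force: [6.1, 3.4, -6.1]
opening: 0.013
time_s: 14.2
eef_pos: [0.4955, 0.1527, 0.0664]
tcp_rot: [[-0.664, -0.727, 0.174], [-0.74, 0.672, -0.016], [-0.105, -0.14, -0.985]]
ft_force: [4.6, 6.8, -6.1]
opening: 0.013
finger_force: 29.9
target [0.4947 0.1508 0.0652] t 14.2
now-frame [ 0.002  -0.0005  0.001 ] rot [4.2000e-03 8.0000e-04 2.5119e+00] after-rot frame [-0.0019 -0.0007  0.0011]
[ 1.08723802 -0.73427586  0.23571811] [ 0.29432097  0.05399042  2.20724699 -0.10056793  0.71954182 -2.03852005]
```

Converted, -0.04 m / 0.3 = -0.1333, -0.03 m / 0.3 = -0.1.

```bash
echo '[{}, {}, {}, {}, {}]' > next.json && python3 drive.py next.json .044; echo '[{"z":-0.0333}, {"z":-0.1}, {"z":-0.1333}, {"z":-0.1333}, {"z":-0.1333}, {"z":-0.1333}, {}, {}]' > next.json && python3 drive.py next.json; python3 pic.py w4; python3 - <<'E'
from station import r, snapshot, close_job, sense
import cv2,numpy as np
a=snapshot("scene")["image"][178:290,172:308,::-1]
w=np.load("w4.npz")["img"][:,:,::-1]
cv2.imwrite("pics/end.png",np.hstack([cv2.resize(a,(400,330),interpolation=cv2.INTER_CUBIC),cv2.resize(w,(400,330))]))
E
```

```text
time_s: 14.7
eef_pos: [0.4943, 0.1509, 0.066]
tcp_rot: [[-0.663, -0.729, 0.172], [-0.742, 0.67, -0.019], [-0.101, -0.14, -0.985]]
ft_force: [0.5, 0.9, 0.3]
opening: 0.0438
finger_force: 0.0
time_s: 15.5
eef_pos: [0.4606, 0.1551, 0.2651]
tcp_rot: [[-0.662, -0.728, 0.176], [-0.742, 0.67, -0.018], [-0.105, -0.142, -0.984]]
ft_force: [-0.4, 1.2, -0.6]
opening: 0.0437
finger_force: 0.0
pred (x1.5) dots [[417.0, 295.0], [380.0, 306.0], [343.0, 295.0], [320.0, 265.0], [319.0, 226.0], [342.0, 193.0]] cap [[233. 110.]] [ 0.32 -0.23  2.06 -0.08  1.14 -2.05]
```

View pics/end.png

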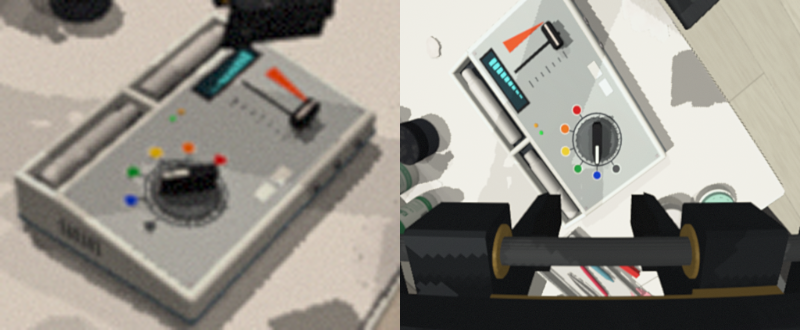

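The nose points straight at the blue dot (597,175), the fader sits at the front end of its slot, and the rods haven't moved. Handing in.

```bash
python3 -c "
from station import r, snapshot, close_job, sense;print(close_job())"
```

```text
the job is handed in; nothing more can be done
None
```

I slid the fader down to its zero stop, then turned the selector from red to the blue mark, let go of both, and handed the job in at about 15.6 s; the final pictures show both in place and the rods undisturbed.

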